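# Check a glaze test tile in its nest and hold it face up to the light

## Task

Check the tile that stands in the wooden nest: swing the clamp arm over until its rubber foot bears on the tile's top edge, then swing the arm back past upright so that it stays open. Draw the tile up out of the nest, turn it so that its upright slab lies about level with its front face (the side on which its foot sticks out) looking up, and hold it still, at least 20 cm above the table, clear of the nest and clamp; the program finishes while still holding it there. Leave the other tiles and the stamp alone.

Things in the scene. Friction and masses are not known exactly. Their poses are not given: they have to be found in the camera images.
- nest: Check nest, fixed: plywood board (x -47 to 47, y -50 to 165 mm, 8 thick) with a wooden collar 54 (x) x 62 (y) mm, rim 28 mm above the table, round a pocket 34 x 42 mm whose floor is the board's top. Origin under the pocket's centre at table height; z up, x away from the robot, y to the robot's left, toward the clamp's 96 mm tall steel bracket at x -11, y 115 mm.
- tile: L-shaped test tile, blue above, 0.025-0.05 kg, in the pocket. Foot 30 (x) x 38 (y) x 8 mm; slab 8 mm thick (x 7 to 15), 38 wide, 58 high. Origin: centre of the foot's underside; z up the slab. Foot and front face are on the slab's -x side. In the nest it faces the nest's +x (half turn), so the slab stands at nest x -15 to -7, top edge 66 mm above the table, 38 mm out of the collar.
- clamp_arm (a joint): Clamp arm angle, rad, growing as it opens. 0: arm level along nest -y, foot on the tile's top edge; 1.57: upright; 2.1: leaning back on its stop. Turns about the nest's x direction through point clamp_pivot. Friction holds it within about 0.3 rad of upright; farther off, its weight (0.28 kg) makes it fall to that side. Starts open at 1.65 to 1.8.
- clamp_pivot (a point): Fixed point on the clamp arm's axis of turning: at x = -11, y = +115, z = +88 mm in the nest's frame.
- clamp_handle (a point): Middle of the clamp's handle grip: black cylinder 16 mm thick, 52 long, parallel to nest x, sticking out from the arm's end toward nest -x. At joint value q it is at nest x -49, y 115 - 150 cos q, z 88 + 150 sin q mm. The arm bar (10 mm thick in x, 16 deep) is 38 mm from it toward nest +x.
- clamp_foot: Rubber foot of the clamp, 16 mm across, under a short spindle on the arm, 115 mm from the axis of turning. Origin at the centre of its underside, which lies 22 mm from the arm's middle line.
- loose_tile_1: Bystander: L-shaped test tile, brown upper part, 30 x 38 x 50 mm, loose on the table well to the right or left of the nest. Origin at its underside.
- loose_tile_2: Bystander: L-shaped test tile, green upper part, 30 x 38 x 56 mm, loose on the table well to the right or left of the nest. Origin at its underside.
- stamp: Bystander: small turned wooden stamp, 19 mm across, 54 mm high, upright on the table to the right of the nest. Origin at its underside.
Things that resemble listed ones, but are neither listed nor needed, are in the scene too. Leave any red look-alike of the tile alone.

How it is judged:
On the way, in this order (a step that is already met when the one before it is completed fails the run):
1. the clamp arm is over, its foot bearing on the tile in the nest (value of joint clamp_arm below 0.08 rad and contact force between clamp_foot and tile above 0.3 N and horizontal distance between tile and nest below 0.008 m), for 0.2 s.
2. the clamp arm is swung back past upright, the tile still standing in the nest (value of joint clamp_arm above 1.6 rad and z of tile in the frame of nest below 0.02 m and horizontal distance between tile and nest below 0.01 m), for 0.2 s.
3. the tile is drawn up clear of the nest (z of tile in the frame of nest above 0.05 m and contact force between tile and nest below 0.1 N), for 0.1 s.
At the end, for the whole second after the job is handed in: The tile is held still in the fingers more than 18 cm above the table, touching nothing of the nest or clamp, its front face looking up with the slab within 25 degrees of level; the clamp arm is left open past upright (height (world z) of tile above 0.18 m and angle between tile's own x axis and vertical above 2.7 rad and linear speed of tile below 0.03 m/s and angular speed of tile below 0.3 rad/s and contact force between the fingers and tile above 0.5 N and contact force between tile and nest below 0.05 N and value of joint clamp_arm above 1.6 rad); the arm keeps its last pose, push and grip.
It fails at once if loose_tile_1 is moved more than 2 cm or knocked over (distance of loose_tile_1 from where it was at the start of the episode above 0.02 m or angle between loose_tile_1's own z axis and vertical above 0.5 rad).
It fails at once if loose_tile_2 is moved more than 2 cm or knocked over (distance of loose_tile_2 from where it was at the start of the episode above 0.02 m or angle between loose_tile_2's own z axis and vertical above 0.5 rad).
It fails at once if stamp is moved more than 2 cm or knocked over (distance of stamp from where it was at the start of the episode above 0.02 m or angle between stamp's own z axis and vertical above 0.5 rad).
It also fails if it takes over 64 s, if anything falls off the work surface, if the arm or the gripper's body presses on something with over 40 N, if the wrist force passes 120 N, or if a joint passes its speed limit or range.

## Robot

A 6-joint arm with a two-finger parallel gripper is mounted at the origin on a cart in front of the work surface, level with it; the furniture and walls round the work are solid. World frame = base frame: x ahead of the robot, y to its left, z up, the work surface at z = 0. Lengths are in m, angles in rad, forces in N, time in s.
With the tool pointing down it reaches from about 0.35 to 0.85 m from the base axis. Payload 8.1 kg.
Tool frame: the origin (TCP) lies between the finger pads; the fingertips stand 14 mm ahead of it and the grasp point (between the pads) lies 5 mm behind it; z points along the fingers, y is the line along which they close (so a half turn about z gives the same grasp; the last joint's range is limited). The gripper opens to 93 mm and grips with 3 to 60 N. Pads are 15 mm wide; open, the fingers measure 128 mm over their backs; the gripper's body (75 mm by 188 mm) begins 65 mm behind the grasp point.
Start: joints at [-1.186, 0.13, 1.488, -0, 1.523, -0.085], TCP at [0.272, -0.535, 0.233] pointing down, gripper open.
Joint ranges: [-2.96, 2.96], [-0.89, 2.26], [0.02, 2.5], [-1.34, 4.48], [0, 2.73], [-2.66, 2.66]. Speed limits (rad/s): [2.39, 2.39, 2.79, 3.14, 3.14, 3.14].

## Interface

Orientations are given as a rotation vector (axis times angle).
In Python, from plant import robot gives the robot as it stands.
- The arm moves only by the tool arm_command, never from a script. Its argument "targets" is a list of rows, each an object of numbers: "x", "y", "z": the shift along the world's x, y, z in units of 500 mm (1.0 is 500 mm); "rx", "ry", "rz": the turn, a rotation vector about the world's x, y, z in units of 2 rad (1.0 is 2 rad); "claw": the closure in counts, from 0 (fully open) to 255 (shut). In form: [{"x": .., "y": .., "z": .., "rx": .., "ry": .., "rz": .., "claw": ..}, ...]. A call has 1 to 10 rows; each row is the pose to reach, as a shift and turn from the pose commanded when the call began; what a row does not reach only later rows make up. A row lasts 1/12 s, in which the tool goes at most 41.7 mm and 7.16 degrees, less where a joint would pass 70% of its speed; a pose out of reach is approached as far as the arm can. A call with a number of a shift or a turn outside -1 to 1 is refused whole. A call with a gripper value outside its range is refused whole. The fingers move at their own pace and stop on an object; "squeeze" is the grip in N (left out, the last holds). Time passes only in rows, so rows that repeat a pose let the fingers close. It gives the time, the measured TCP pose, the force, the opening and the grip force at its end, in the units of the state.
- robot.read_state(): the state, without advancing time (a new reading comes with each control period).
- robot.read_camera(name): name is "scene" or "side" or "wrist"; returns (picture, depth): 400x640x3 uint8, red, green, blue; 400x640 float32, m along the optical axis (not along the pixel's ray), 0 where there is no reading.
- robot.get_calibration(name): a dict with "intrinsics" (3x3 intrinsics, pixels), "origin" and "orientation" of the camera in the world. Camera axes: x right, y up, looking along -z (the intrinsics and any distortion apply to the point x, -y, -z); pixel columns grow to the right and rows downward; lengths in m; the calibration is good to about 2 mm. The wrist camera is an equidistant fisheye: a pixel r from the principal point sees the ray r / f radians off the axis. A picture is of the moment at which its call begins: read the wrist's pose just before it. get_calibration takes no time and is no camera call; for the wrist camera it gives the pose at the moment of the call.
- robot.close_job(): hands the job in; it is judged then, once.
The state is a dict: "t": time; "q": joint angles; "dq": joint speeds; "joint_torque": joint torques, N m; "tool_pos": TCP position; "orientation": TCP orientation; "force": force on the tool from outside, world axes, zero at the start; "wrist_torque": the same for the moment, N m; "opening": finger opening in m; "gripper_force": force on a finger pad.
Only numpy, scipy, OpenCV 4.12 (cv2) and the standard library are available. Lean on these libraries where they do the work, as an engineer would, in place of code of your own. Each camera call takes 0.05 s, during which the arm holds its last target. There are 200 camera calls.

## Working session

There is one attempt and no reset: what is moved stays moved. The work goes in short steps, Python scripts to look and compute and a tool call to move; the robot and the scene stay as the last step left them, time stands still between calls to the robot, and variables do not carry over. Pictures are saved under pics/ and viewed, at most 11 in all, crops included, and the job is handed in when it is done.

Besides the shell and the picture viewer there is one more tool, called after ">>>" as name(argument=value, ...), one argument or row to a line, values as JSON. arm_command: Moves the arm, as the interface text tells. Shifts and turns lie within -1 to 1; 1 stands for 500 mm of shift or 2 rad of turn. Its arguments: {"type":"object","properties":{"targets":{"type":"array","items":{"type":"object","properties":{"x":{"type":"number","minimum":-1,"maximum":1},"y":{"type":"number","minimum":-1,"maximum":1},"z":{"type":"number","minimum":-1,"maximum":1},"rx":{"type":"number","minimum":-1,"maximum":1},"ry":{"type":"number","minimum":-1,"maximum":1},"rz":{"type":"number","minimum":-1,"maximum":1},"claw":{"type":"number"}}}},"squeeze":{"type":"number"}},"required":["targets"]}

```bash
mkdir -p pics
cat > h.py <<'E'
import numpy as np, cv2
from plant import robot
def snap(n,f):
    c=robot.get_calibration(n); im,d=robot.read_camera(n)
    cv2.imwrite(f'pics/{f}.png',im[:,:,::-1]); np.savez(f'pics/{f}.npz',im=im,d=d,K=c['intrinsics'],o=c['origin'],R=np.array(c['orientation']))
def pt(f,u,v,z=None):
    a=np.load(f'pics/{f}.npz');K=a['K'];R=a['R'];R=R if R.shape==(3,3) else cv2.Rodrigues(R)[0]
    r=np.array([(u-K[0,2])/K[0,0],-(v-K[1,2])/K[1,1],-1.])
    w=R@r
    s=a['d'][int(v),int(u)] if z is None else (z-a['o'][2])/w[2]
    return a['o']+s*w
E
python3 - <<'E'
from h import *
snap('scene','s0');snap('side','d0')
print(robot.get_calibration('scene'),robot.get_calibration('side'));print(robot.read_state())
E
```

```text
{'intrinsics': array([[464.65312288,   0.        , 319.72486177],
       [  0.        , 464.65312288, 195.18434298],
       [  0.        ,   0.        ,   1.        ]]), 'origin': array([-0.10013368,  0.69223581,  0.86861825]), 'orientation': array([ 0.40807233, -1.01454175, -2.20946792])} {'intrinsics': array([[510.34581068,   0.        , 313.69585646],
       [  0.        , 510.34581068, 192.05079273],
       [  0.        ,   0.        ,   1.        ]]), 'origin': array([ 0.60754692, -1.00032535,  0.72620056]), 'orientation': array([0.9970957 , 0.04433405, 0.09005597])}
{'t': 0.1, 'q': array([-1.18640054e+00,  1.31098188e-01,  1.48916637e+00, -4.50277816e-05,
        1.52299908e+00, -8.54184195e-02]), 'dq': array([ 0.00028937, -0.00036012, -0.00146449,  0.00014321,  0.00120474,
       -0.000391  ]), 'joint_torque': array([ 1.08073193e-03, -5.61342108e+01, -4.93096912e+01,  7.70770339e-02,
        2.91341805e-02, -7.50524805e-05]), 'tool_pos': array([ 0.27144282, -0.53453644,  0.23168704]), 'orientation': array([-3.05371056e+00, -7.30834299e-01,  4.60530884e-04]), 'force': array([-0.20238919,  0.88191822,  0.08059383]), 'wrist_torque': array([ 0.03822645, -0.0208759 ,  0.00069175]), 'gripper_force': 0.0, 'opening': 0.09308750702657956}
```

View pics/s0.png

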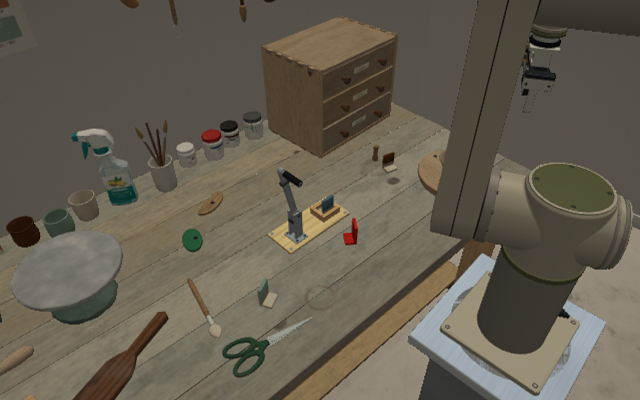

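View pics/d0.png

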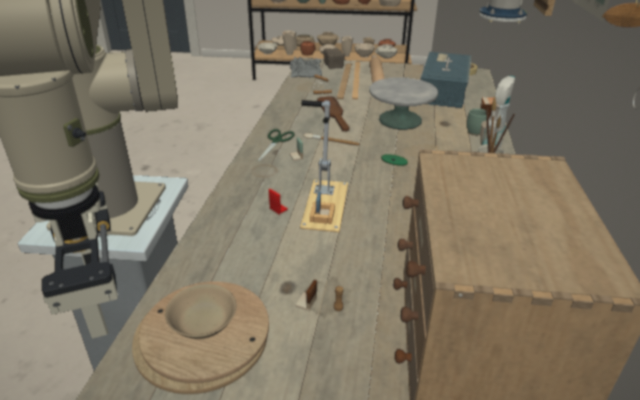

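The scene shows the nest board at about (270-350, 197-250) with the clamp open at (290,205) and the red decoy at (351,235). In the side view the board is at (302-348, 180-230), with the brown tile and stamp at (310,292) and (339,298). I'll enlarge both.

Run:
```python
import cv2,numpy as np
a=cv2.imread('pics/s0.png')[160:260,260:370];b=cv2.imread('pics/d0.png')[90:240,250:360]
a=cv2.resize(a,None,fx=7,fy=6*7/6,interpolation=cv2.INTER_CUBIC)[:600]
cv2.imwrite('pics/c1.png',cv2.resize(cv2.imread('pics/s0.png')[165:255,260:370],None,fx=6,fy=6,interpolation=3))
cv2.imwrite('pics/c2.png',cv2.resize(b,None,fx=4,fy=4,interpolation=3))
```

```text
(no output)
```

View pics/c1.png

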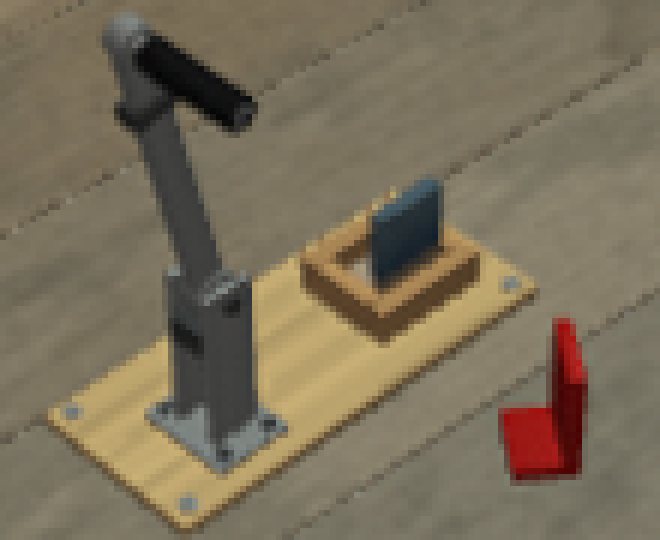

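View pics/c2.png

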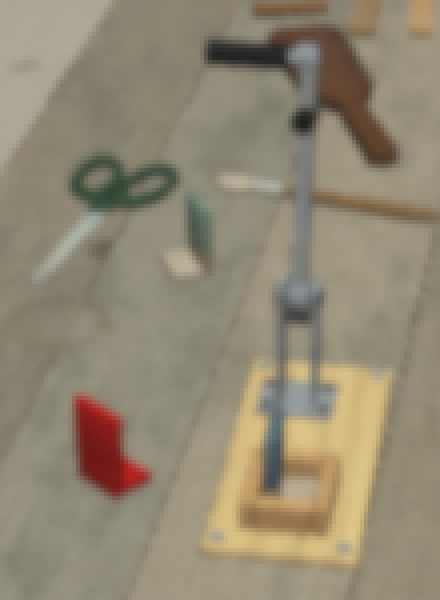

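Crop 1: board corners (48,412), (185,522), (537,293); collar corners (302,258), (383,312), (480,258); handle end (243,117). Crop 2: board corners (250,360), (393,368), (360,562), (203,548); handle end (206,51). I'll fit the nest pose and q to these.

```bash
cat >> h.py <<'E'
def proj(f,P):
    a=np.load(f'pics/{f}.npz');R=a['R'];R=R if R.shape==(3,3) else cv2.Rodrigues(R)[0]
    c=(P-a['o'])@R; K=a['K']
    return np.c_[K[0,0]*c[:,0]/-c[:,2]+K[0,2],-K[1,1]*c[:,1]/-c[:,2]+K[1,2]]
def nest(p,L):
    c,s=np.cos(p[2]),np.sin(p[2]);L=np.array(L)/1000
    return L@np.array([[c,-s,0],[s,c,0],[0,0,1]]).T+[p[0],p[1],0]
E
python3 - <<'E'
from h import *
from scipy.optimize import least_squares
A=[(-47,165,8,268,233.7),(47,165,8,None,None)]
s=np.array([(47,165,8,268,233.7),(-47,165,8,290.8,252),(-47,-50,8,349.5,213.8),(27,31,28,310.3,208),(-27,31,28,323.8,217),(-27,-31,28,340,208)])
d=np.array([(-47,165,8,312.5,180),(47,165,8,348.3,182),(47,-50,8,340,230.5),(-47,-50,8,300.8,227)])
hs,hd=np.array([300.7,184.3]),np.array([301.7,102.8])
def res(p):
    h=nest(p,[(-75,115-150*np.cos(p[3]),88+150*np.sin(p[3]))])
    return np.r_[(proj('s0',nest(p,s[:,:3]))-s[:,3:]).ravel(),(proj('d0',nest(p,d[:,:3]))-d[:,3:]).ravel(),(proj('s0',h)-hs).ravel(),(proj('d0',h)-hd).ravel()]
r=least_squares(res,[.6,0,0,1.7],loss='soft_l1');print(r.x);print(res(r.x).round(1))
for u,v in((330,210),): print(pt('s0',u,v))
for n,f,u,v in(('red','s0',353,244),('brown','d0',309,296),('stamp','d0',339,308),('green','s0',266,302)): print(n,pt(f,u,v))
E
```

```text
[ 0.53344932  0.00203945 -0.047689    1.79521055]
[-1.2 -0.5 -0.   0.3  0.1 -2.5 -0.9 -1.1 -0.4 -0.3 -0.3 -2.3  0.  -0.4
 -1.   0.3 -0.9 -0.1 -1.6 -0.2 -0.5 -0.3 -1.3  0.2]
[0.51234273 0.00342982 0.02842682]
red [0.40127279 0.03869109 0.00335404]
brown [ 0.53402412 -0.30198514  0.03978299]
stamp [ 0.59131636 -0.29753301  0.00955422]
green [0.42649667 0.31270953 0.00970687]
```

>>> arm_command(
  targets=[
    {"x": 0.16, "y": 0.57, "z": 0.34, "rz": 0.6},
    {"x": 0.16, "y": 0.57, "z": 0.34, "rz": 0.6},
    {"x": 0.16, "y": 0.57, "z": 0.34, "rz": 0.6},
    {"x": 0.16, "y": 0.57, "z": 0.34, "rz": 0.6},
    {"x": 0.16, "y": 0.57, "z": 0.34, "rz": 0.6},
    {"x": 0.16, "y": 0.57, "z": 0.34, "rz": 0.6},
    {"x": 0.16, "y": 0.57, "z": 0.34, "rz": 0.6},
    {"x": 0.16, "y": 0.57, "z": 0.34, "rz": 0.6},
    {"x": 0.16, "y": 0.57, "z": 0.34, "rz": 0.6},
    {"x": 0.16, "y": 0.57, "z": 0.34, "rz": 0.6},
  ],
)

```text
schema error: expected keys x, y, z, rx, ry, rz, claw
```

```bash
cat >> h.py <<'E'
from scipy.spatial.transform import Rotation as Ro
def st():
    s=robot.read_state();R=Ro.from_rotvec(s['orientation']).as_matrix()
    print('t',round(s['t'],2),'q',s['q'].round(2),'pos',s['tool_pos'].round(4),'ydir',R[:,1].round(3),'zdir',R[:,2].round(3),'F',s['force'].round(1),'op',round(s['opening'],4),'gf',round(s['gripper_force'],1))
    return s,R
def need(pos,ty,tz,claim=None):
    s,R=st();tz=np.array(tz)/np.linalg.norm(tz);ty=np.array(ty,float);ty-=tz*(ty@tz);ty/=np.linalg.norm(ty)
    T=np.c_[np.cross(ty,tz),ty,tz]
    print('shift',((np.array(pos)-s['tool_pos'])/.5).round(4),'turn',(Ro.from_matrix(T@R.T).as_rotvec()/2).round(4))
P=[.5334,.0020,-.0477]
def handle(q): return nest(P,[(-49,115-150*np.cos(q),88+150*np.sin(q))])[0]
def hp(q,t,back=.005):
    "TCP pos, ydir, zdir gripping handle with tilt t toward +y; TCP is back m beyond grasp point"
    c,s=np.cos(P[2]),np.sin(P[2]);ny=np.array([-s,c,0]);z=np.array([0,0,-1])*np.cos(t)+ny*np.sin(t);y=ny*np.cos(t)+np.array([0,0,1])*np.sin(t)
    return handle(q)+back*z,y,z
E
python3 -c "
from h import *
p,y,z=hp(1.79,0);p[2]+=.1;need(p,y,z)"
```

```text
t 0.1 q [-1.19  0.13  1.49 -0.    1.52 -0.09] pos [ 0.2714 -0.5345  0.2317] ydir [ 0.453 -0.892 -0.002] zdir [-0.001  0.002 -1.   ] F [-0.2  0.9  0.1] op 0.0931 gf 0.0
shift [0.4401 1.3726 0.1954] turn [ 2.000e-04 -1.100e-03  1.312e+00]
```

>>> arm_command(
  targets=[
    {"x": 0.16, "y": 0.57, "z": 0.34, "rx": 0, "ry": 0, "rz": 0.6, "claw": 100},
    {"x": 0.16, "y": 0.57, "z": 0.34, "rx": 0, "ry": 0, "rz": 0.6, "claw": 100},
    {"x": 0.16, "y": 0.57, "z": 0.34, "rx": 0, "ry": 0, "rz": 0.6, "claw": 100},
    {"x": 0.16, "y": 0.57, "z": 0.34, "rx": 0, "ry": 0, "rz": 0.6, "claw": 100},
    {"x": 0.16, "y": 0.57, "z": 0.34, "rx": 0, "ry": 0, "rz": 0.6, "claw": 100},
    {"x": 0.16, "y": 0.57, "z": 0.34, "rx": 0, "ry": 0, "rz": 0.6, "claw": 100},
    {"x": 0.16, "y": 0.57, "z": 0.34, "rx": 0, "ry": 0, "rz": 0.6, "claw": 100},
    {"x": 0.16, "y": 0.57, "z": 0.34, "rx": 0, "ry": 0, "rz": 0.6, "claw": 100},
    {"x": 0.16, "y": 0.57, "z": 0.34, "rx": 0, "ry": 0, "rz": 0.6, "claw": 100},
    {"x": 0.16, "y": 0.57, "z": 0.34, "rx": 0, "ry": 0, "rz": 0.6, "claw": 100},
  ],
)

```text
t: 0.93
tool_pos: [0.3528, -0.248, 0.4053]
orientation: [2.094, 2.336, 0.001]
force: [0.1, 0.3, 0.5]
opening: 0.0565
gripper_force: 0.0
```

```bash
python3 -c "
from h import *
p,y,z=hp(1.79,0);p[2]+=.1;need(p,y,z)"
```

```text
t 0.93 q [-0.73 -0.33  1.61  0.    1.86 -0.84] pos [ 0.3528 -0.248   0.4053] ydir [0.994 0.109 0.003] zdir [ 0.004 -0.003 -1.   ] F [0.1 0.3 0.5] op 0.0565 gf 0.0
shift [ 0.2774  0.7996 -0.1518] turn [-2.000e-04  2.400e-03  7.068e-01]
```

>>> arm_command(
  targets=[
    {"x": 0.28, "y": 0.8, "z": -0.15, "rx": 0, "ry": 0, "rz": 0.707, "claw": 100},
    {"x": 0.28, "y": 0.8, "z": -0.15, "rx": 0, "ry": 0, "rz": 0.707, "claw": 100},
    {"x": 0.28, "y": 0.8, "z": -0.15, "rx": 0, "ry": 0, "rz": 0.707, "claw": 100},
    {"x": 0.28, "y": 0.8, "z": -0.15, "rx": 0, "ry": 0, "rz": 0.707, "claw": 100},
    {"x": 0.28, "y": 0.8, "z": -0.15, "rx": 0, "ry": 0, "rz": 0.707, "claw": 100},
    {"x": 0.28, "y": 0.8, "z": -0.15, "rx": 0, "ry": 0, "rz": 0.707, "claw": 100},
    {"x": 0.28, "y": 0.8, "z": -0.15, "rx": 0, "ry": 0, "rz": 0.707, "claw": 100},
    {"x": 0.28, "y": 0.8, "z": -0.15, "rx": 0, "ry": 0, "rz": 0.707, "claw": 100},
    {"x": 0.28, "y": 0.8, "z": -0.15, "rx": 0, "ry": 0, "rz": 0.707, "claw": 100},
    {"x": 0.28, "y": 0.8, "z": -0.15, "rx": 0, "ry": 0, "rz": 0.707, "claw": 100},
  ],
)

```text
t: 1.77
tool_pos: [0.4872, 0.1395, 0.3293]
orientation: [-0.338, -3.123, 0.0]
force: [1.0, -1.7, 0.2]
opening: 0.0565
gripper_force: 0.0
```

```bash
python3 -c "
from h import *
p,y,z=hp(1.79,0);p[2]+=.1;need(p,y,z)"
```

```text
t 1.77 q [ 0.18 -0.14  1.59 -0.    1.7  -1.18] pos [0.4872 0.1395 0.3293] ydir [ 0.214  0.977 -0.   ] zdir [-0. -0. -1.] F [ 1.  -1.7  0.2] op 0.0565 gf 0.0
shift [0.0086 0.0246 0.0001] turn [ 0.0001 -0.0001  0.0838]
```

>>> arm_command(
  targets=[
    {"x": 0.01, "y": 0.025, "z": 0, "rx": 0, "ry": 0, "rz": 0.084, "claw": 100},
    {"x": 0.01, "y": 0.025, "z": 0, "rx": 0, "ry": 0, "rz": 0.084, "claw": 100},
    {"x": 0.01, "y": 0.025, "z": 0, "rx": 0, "ry": 0, "rz": 0.084, "claw": 100},
    {"x": 0.01, "y": 0.025, "z": 0, "rx": 0, "ry": 0, "rz": 0.084, "claw": 100},
  ],
)

```text
t: 2.1
tool_pos: [0.492, 0.1498, 0.3296]
orientation: [-0.087, -3.139, 0.001]
force: [0.4, 0.2, 0.2]
opening: 0.0567
gripper_force: 0.0
```

```bash
python3 -c "
from h import *
p,y,z=hp(1.79,0);need(p,y,z)
print(robot.get_calibration('wrist'));snap('wrist','w1');snap('scene','s1')
cv2.imwrite('pics/m1.png',np.vstack([cv2.imread('pics/w1.png'),cv2.resize(cv2.imread('pics/s1.png')[150:262,270:450],(640,400))])[:600])
cv2.imwrite('pics/m1.png',cv2.imread('pics/w1.png'))
"
```

```text
t 2.1 q [ 0.2  -0.12  1.57 -0.    1.7  -1.32] pos [0.492  0.1498 0.3296] ydir [ 0.055  0.998 -0.   ] zdir [-0.001 -0.    -1.   ] F [0.4 0.2 0.2] op 0.0567 gf 0.0
shift [-0.0009  0.0039 -0.2003] turn [ 0.0002 -0.0005  0.0038]
{'intrinsics': array([[309.70691629,   0.        , 315.38156969],
       [  0.        , 309.70691629, 199.98148416],
       [  0.        ,   0.        ,   1.        ]]), 'origin': array([0.42416605, 0.15259225, 0.48219276]), 'orientation': array([-0.19808488, -0.18631669,  1.50735287])}
```

View pics/m1.png

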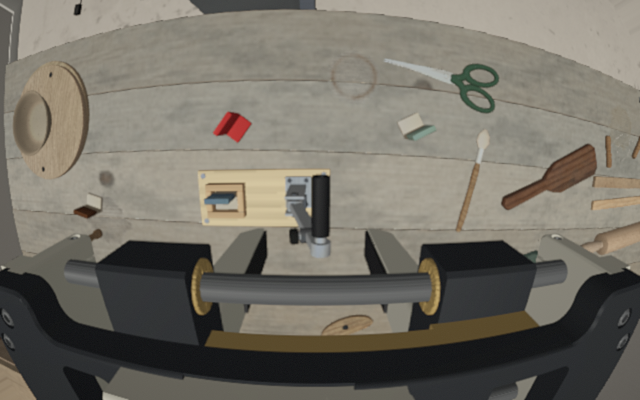

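The wrist view shows the handle at (320,178)-(319,238) between the finger tips (265 and 368, 235), with the board at (199,171)-(199,226) and the collar at (205-244, 184-217). I'll refit with these.

```bash
cat >> h.py <<'E'
def projw(f,Pw):
    a=np.load(f'pics/{f}.npz');R=cv2.Rodrigues(a['R'])[0];c=(Pw-a['o'])@R;K=a['K']
    x,y,z=c[:,0],-c[:,1],-c[:,2];r=np.hypot(x,y);th=np.arctan2(r,z)
    return np.c_[K[0,0]*th*x/r+K[0,2],K[1,1]*th*y/r+K[1,2]]
E
python3 - <<'E'
from h import *
im=cv2.imread('pics/w1.png')
cv2.imwrite('pics/c3.png',cv2.resize(im[150:270,190:350],None,fx=5,fy=5,interpolation=3))
p=P
B=[(-47,-50,8),(47,-50,8),(-47,165,8),(47,165,8),(-27,-31,28),(-27,31,28),(27,31,28),(27,-31,28),(-15,-19,66),(-15,19,66)]
for q in(1.7,1.79):
    B+=[(-75,115-150*np.cos(q),88+150*np.sin(q)),(-23,115-150*np.cos(q),88+150*np.sin(q))]
print(((projw('w1',nest(P,B))-[190,150])*5).round(0))
E
```

```text
[[ 30. 105.]
 [ 56. 379.]
 [694.  92.]
 [693. 381.]
 [ 67. 176.]
 [256. 173.]
 [267. 342.]
 [ 82. 341.]
 [ 64. 242.]
 [187. 241.]
 [562. 126.]
 [568. 431.]
 [645. 123.]
 [646. 425.]]
```

View pics/c3.png

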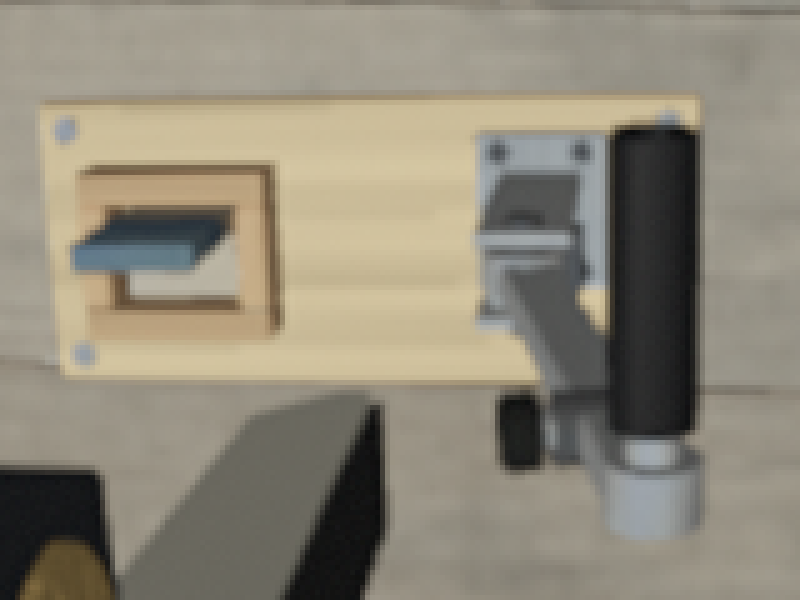

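Predicted and observed points agree within about 2 px. The nest shifts slightly to (0.532, 0.004), with q ≈ 1.785. Next I'll descend over the handle.

```bash
sed -i 's/^P=.*/P=[.5320,.0040,-.0470]/' h.py
python3 - <<'E'
from h import *
p,y,z=hp(1.785,0);need(p,y,z)
p0,y0,z0=p,y,z
R0=np.c_[np.cross(y,z),y,z]
for i in range(1,17):
    q=1.785*(1-i/16)
    t=np.clip((1.57-q)/1.57,0,1)*.8
    p,y,z=hp(q,t); R=np.c_[np.cross(y,z),y,z]
    print(round(q,2),((p-p0)/.5).round(3),(Ro.from_matrix(R@R0.T).as_rotvec()/2).round(3))
E
```

```text
t 2.2 q [ 0.19 -0.12  1.57 -0.    1.7  -1.32] pos [0.4921 0.1492 0.33  ] ydir [ 0.056  0.998 -0.   ] zdir [-0. -0. -1.] F [-0.3 -0.3 -0.2] op 0.0564 gf 0.0
shift [-0.0043  0.0076 -0.201 ] turn [ 0.0001 -0.      0.0047]
1.67 [-0.002 -0.033  0.005] [0. 0. 0.]
1.56 [-0.003 -0.066  0.007] [ 0.002 -0.     0.   ]
1.45 [-0.005 -0.099  0.005] [ 0.03  -0.001  0.   ]
1.34 [-0.006 -0.131 -0.001] [ 0.059 -0.003 -0.   ]
1.23 [-0.008 -0.163 -0.011] [ 0.087 -0.004 -0.   ]
1.12 [-0.009 -0.193 -0.023] [ 0.116 -0.005 -0.   ]
1.0 [-0.01  -0.222 -0.04 ] [ 0.144 -0.007  0.   ]
0.89 [-0.012 -0.248 -0.059] [ 0.172 -0.008 -0.   ]
0.78 [-0.013 -0.273 -0.081] [ 0.201 -0.009 -0.   ]
0.67 [-0.014 -0.294 -0.106] [ 0.229 -0.011 -0.   ]
0.56 [-0.015 -0.313 -0.133] [ 0.258 -0.012  0.   ]
0.45 [-0.015 -0.329 -0.162] [ 0.286 -0.013 -0.   ]
0.33 [-0.016 -0.341 -0.193] [ 0.314 -0.015 -0.   ]
0.22 [-0.016 -0.35  -0.224] [ 0.343 -0.016  0.   ]
0.11 [-0.017 -0.355 -0.257] [ 0.371 -0.017  0.   ]
0.0 [-0.017 -0.356 -0.29 ] [ 0.4   -0.019  0.   ]
```

>>> arm_command(
  targets=[
    {"x": -0.004, "y": 0.008, "z": -0.06, "rx": 0, "ry": 0, "rz": 0.005, "claw": 100},
    {"x": -0.004, "y": 0.008, "z": -0.12, "rx": 0, "ry": 0, "rz": 0.005, "claw": 100},
    {"x": -0.004, "y": 0.008, "z": -0.17, "rx": 0, "ry": 0, "rz": 0.005, "claw": 100},
    {"x": -0.004, "y": 0.008, "z": -0.2, "rx": 0, "ry": 0, "rz": 0.005, "claw": 100},
    {"x": -0.004, "y": 0.008, "z": -0.2, "rx": 0, "ry": 0, "rz": 0.005, "claw": 194},
    {"x": -0.004, "y": 0.008, "z": -0.2, "rx": 0, "ry": 0, "rz": 0.005, "claw": 194},
    {"x": -0.004, "y": 0.008, "z": -0.2, "rx": 0, "ry": 0, "rz": 0.005, "claw": 194},
    {"x": -0.004, "y": 0.008, "z": -0.2, "rx": 0, "ry": 0, "rz": 0.005, "claw": 194},
    {"x": -0.004, "y": 0.008, "z": -0.2, "rx": 0, "ry": 0, "rz": 0.005, "claw": 194},
  ],
  squeeze=6,
)

```text
t: 2.95
tool_pos: [0.4911, 0.1538, 0.2319]
orientation: [0.069, 3.138, 0.001]
force: [-0.6, -0.5, -0.1]
opening: 0.0274
gripper_force: 0.0
```

```bash
python3 -c "
from h import *
st()"
```

```text
t 2.95 q [ 0.2  -0.1   1.73 -0.    1.52 -1.32] pos [0.4911 0.1538 0.2319] ydir [0.044 0.999 0.001] zdir [ 0.003  0.001 -1.   ] F [-0.6 -0.5 -0.1] op 0.0274 gf 0.0
```

>>> arm_command(
  targets=[
    {"x": 0, "y": 0, "z": 0, "rx": 0, "ry": 0, "rz": 0, "claw": 194},
    {"x": -0.002, "y": -0.033, "z": 0.005, "rx": 0, "ry": 0, "rz": 0, "claw": 194},
    {"x": -0.003, "y": -0.066, "z": 0.007, "rx": 0.002, "ry": 0, "rz": 0, "claw": 194},
    {"x": -0.005, "y": -0.099, "z": 0.005, "rx": 0.03, "ry": -0.001, "rz": 0, "claw": 194},
    {"x": -0.006, "y": -0.131, "z": -0.001, "rx": 0.059, "ry": -0.003, "rz": 0, "claw": 194},
    {"x": -0.008, "y": -0.163, "z": -0.011, "rx": 0.087, "ry": -0.004, "rz": 0, "claw": 194},
    {"x": -0.009, "y": -0.193, "z": -0.023, "rx": 0.116, "ry": -0.005, "rz": 0, "claw": 194},
    {"x": -0.01, "y": -0.222, "z": -0.04, "rx": 0.144, "ry": -0.007, "rz": 0, "claw": 194},
    {"x": -0.012, "y": -0.248, "z": -0.059, "rx": 0.172, "ry": -0.008, "rz": 0, "claw": 194},
  ],
)

```text
t: 3.7
tool_pos: [0.485, 0.0286, 0.2017]
orientation: [0.067, 3.082, 0.539]
force: [0.8, -0.8, 0.1]
opening: 0.0225
gripper_force: 0.2
```

```bash
python3 -c "
from h import *
st();print(hp(.89,.3466))
snap('side','d2');snap('scene','s2')
cv2.imwrite('pics/m2.png',np.hstack([cv2.resize(cv2.imread('pics/d2.png')[90:240,240:370],(390,450)),cv2.resize(cv2.imread('pics/s2.png')[110:260,260:390],(390,450))]))
"
```

```text
t 3.7 q [-0.3  -0.15  1.86  0.34  1.52 -1.86] pos [0.485  0.0286 0.2017] ydir [0.04  0.94  0.339] zdir [ 0.019  0.339 -0.941] F [ 0.8 -0.8  0.1] op 0.0225 gf 0.2
(array([0.4841012 , 0.02856425, 0.1998581 ]), array([0.04418878, 0.93949451, 0.33970196]), array([ 0.01596011,  0.33932683, -0.94053313]))
```

View pics/m2.png

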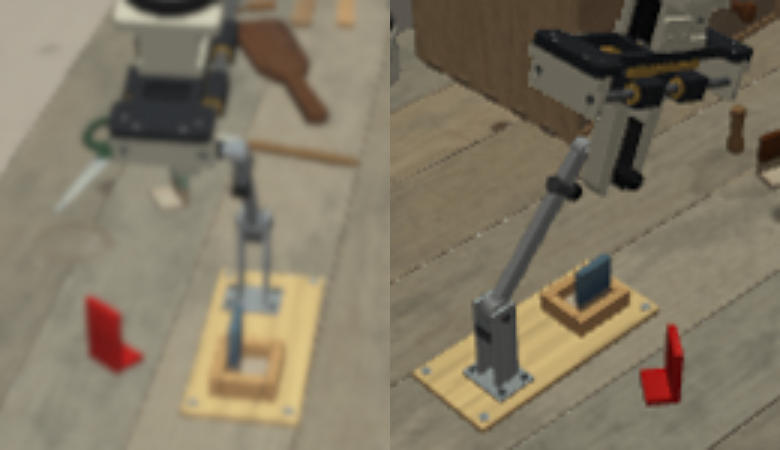

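The pictures show the handle caged between the fingers with the arm bar following at about 0.9 rad, and the tile undisturbed. I'll continue down, then open the cage.

>>> arm_command(
  targets=[
    {"x": -0.001, "y": -0.025, "z": -0.022, "rx": 0.028, "ry": -0.001, "rz": 0, "claw": 194},
    {"x": -0.002, "y": -0.046, "z": -0.047, "rx": 0.057, "ry": -0.003, "rz": 0, "claw": 194},
    {"x": -0.003, "y": -0.065, "z": -0.074, "rx": 0.085, "ry": -0.004, "rz": 0, "claw": 194},
    {"x": -0.003, "y": -0.081, "z": -0.103, "rx": 0.114, "ry": -0.005, "rz": 0, "claw": 194},
    {"x": -0.004, "y": -0.093, "z": -0.134, "rx": 0.142, "ry": -0.007, "rz": 0, "claw": 194},
    {"x": -0.004, "y": -0.102, "z": -0.165, "rx": 0.171, "ry": -0.008, "rz": 0, "claw": 194},
    {"x": -0.005, "y": -0.106, "z": -0.19, "rx": 0.199, "ry": -0.009, "rz": 0, "claw": 194},
    {"x": -0.005, "y": -0.107, "z": -0.215, "rx": 0.228, "ry": -0.01, "rz": 0, "claw": 194},
    {"x": -0.005, "y": -0.107, "z": -0.231, "rx": 0.228, "ry": -0.011, "rz": 0, "claw": 194},
    {"x": -0.005, "y": -0.107, "z": -0.231, "rx": 0.228, "ry": -0.011, "rz": 0, "claw": 194},
  ],
)

```text
t: 4.63
tool_pos: [0.4807, -0.0232, 0.0831]
orientation: [0.066, 2.877, 1.219]
force: [-0.8, 0.5, 0.7]
opening: 0.0222
gripper_force: 0.0
```

>>> arm_command(
  targets=[
    {"x": 0, "y": 0, "z": 0, "rx": 0, "ry": 0, "rz": 0, "claw": 160},
    {"x": 0, "y": 0, "z": 0, "rx": 0, "ry": 0, "rz": 0, "claw": 160},
    {"x": 0, "y": 0, "z": 0, "rx": 0, "ry": 0, "rz": 0, "claw": 160},
    {"x": 0, "y": 0, "z": 0, "rx": 0, "ry": 0, "rz": 0, "claw": 160},
    {"x": 0, "y": 0, "z": 0, "rx": 0, "ry": 0, "rz": 0, "claw": 160},
    {"x": 0, "y": 0, "z": 0, "rx": 0, "ry": 0, "rz": 0, "claw": 160},
  ],
)

```text
t: 5.13
tool_pos: [0.482, -0.0237, 0.0856]
orientation: [0.061, 2.874, 1.215]
force: [-0.6, 0.8, 0.9]
opening: 0.0342
gripper_force: 0.0
```

```bash
python3 -c "
from h import *
st();print(hp(0,.8))
snap('side','d3');snap('scene','s3')
cv2.imwrite('pics/m3.png',np.hstack([cv2.resize(cv2.imread('pics/d3.png')[130:250,250:354],(390,450)),cv2.resize(cv2.imread('pics/s3.png')[140:260,270:374],(390,450))]))
"
```

```text
t 5.13 q [-0.64  0.28  1.83  0.64  1.56 -2.35] pos [ 0.482  -0.0237  0.0856] ydir [0.028 0.696 0.717] zdir [ 0.034  0.717 -0.697] F [-0.6  0.8  0.9] op 0.0342 gf 0.0
(array([ 0.48157823, -0.02507638,  0.08451647]), array([0.03273316, 0.69593734, 0.71735609]), array([ 0.03370332,  0.71656392, -0.69670671]))
```

View pics/m3.png

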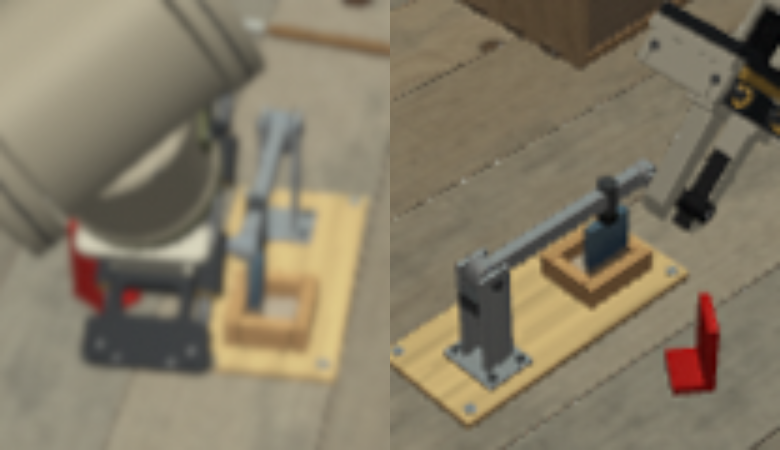

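The clamp foot rests on the tile's top edge with the arm level. Next I'll close the cage and swing back along the same arc.

>>> arm_command(
  targets=[
    {"x": 0, "y": 0, "z": 0, "rx": 0, "ry": 0, "rz": 0, "claw": 194},
    {"x": 0, "y": 0, "z": 0, "rx": 0, "ry": 0, "rz": 0, "claw": 194},
    {"x": 0, "y": 0, "z": 0, "rx": 0, "ry": 0, "rz": 0, "claw": 194},
    {"x": 0, "y": 0.001, "z": 0.033, "rx": -0.029, "ry": 0.002, "rz": 0, "claw": 194},
    {"x": 0.001, "y": 0.006, "z": 0.066, "rx": -0.057, "ry": 0.003, "rz": 0, "claw": 194},
    {"x": 0.001, "y": 0.015, "z": 0.097, "rx": -0.086, "ry": 0.004, "rz": 0, "claw": 194},
    {"x": 0.002, "y": 0.027, "z": 0.128, "rx": -0.114, "ry": 0.006, "rz": 0, "claw": 194},
    {"x": 0.002, "y": 0.043, "z": 0.157, "rx": -0.142, "ry": 0.007, "rz": 0, "claw": 194},
    {"x": 0.003, "y": 0.062, "z": 0.184, "rx": -0.171, "ry": 0.008, "rz": 0, "claw": 194},
    {"x": 0.004, "y": 0.083, "z": 0.209, "rx": -0.199, "ry": 0.01, "rz": 0, "claw": 194},
  ],
)

```text
t: 6.07
tool_pos: [0.4842, 0.0169, 0.1909]
orientation: [0.07, 3.067, 0.618]
force: [0.9, -2.7, -1.6]
opening: 0.0226
gripper_force: 1.2
```

>>> arm_command(
  targets=[
    {"x": 0.001, "y": 0.025, "z": 0.022, "rx": -0.029, "ry": 0.001, "rz": 0, "claw": 194},
    {"x": 0.003, "y": 0.051, "z": 0.041, "rx": -0.057, "ry": 0.002, "rz": 0, "claw": 194},
    {"x": 0.004, "y": 0.08, "z": 0.058, "rx": -0.085, "ry": 0.004, "rz": 0, "claw": 194},
    {"x": 0.005, "y": 0.11, "z": 0.07, "rx": -0.114, "ry": 0.005, "rz": 0, "claw": 194},
    {"x": 0.007, "y": 0.142, "z": 0.08, "rx": -0.142, "ry": 0.006, "rz": 0, "claw": 194},
    {"x": 0.008, "y": 0.174, "z": 0.086, "rx": -0.171, "ry": 0.008, "rz": 0, "claw": 194},
    {"x": 0.01, "y": 0.207, "z": 0.088, "rx": -0.199, "ry": 0.009, "rz": 0, "claw": 194},
    {"x": 0.011, "y": 0.24, "z": 0.086, "rx": -0.201, "ry": 0.009, "rz": 0, "claw": 194},
    {"x": 0.013, "y": 0.273, "z": 0.081, "rx": -0.201, "ry": 0.009, "rz": 0, "claw": 194},
    {"x": 0.013, "y": 0.273, "z": 0.081, "rx": -0.201, "ry": 0.009, "rz": 0, "claw": 194},
  ],
)

```text
t: 6.9
tool_pos: [0.4897, 0.1571, 0.2295]
orientation: [-0.065, -3.14, -0.002]
force: [0.5, 1.5, 0.4]
opening: 0.0223
gripper_force: 0.6
```

```bash
python3 -c "
from h import *
st();print(hp(1.785,0))
snap('side','d4');snap('scene','s4')
cv2.imwrite('pics/m4.png',np.hstack([cv2.resize(cv2.imread('pics/d4.png')[90:240,240:370],(390,450)),cv2.resize(cv2.imread('pics/s4.png')[110:260,260:390],(390,450))]))
"
```

```text
t 6.9 q [ 0.21 -0.1   1.73  0.    1.52 -1.32] pos [0.4897 0.1571 0.2295] ydir [0.041 0.999 0.001] zdir [-0.001  0.001 -1.   ] F [0.5 1.5 0.4] op 0.0223 gf 0.6
(array([0.48995518, 0.15302535, 0.2295719 ]), array([0.0469827, 0.9988957, 0.       ]), array([ 0.,  0., -1.]))
```

View pics/m4.png

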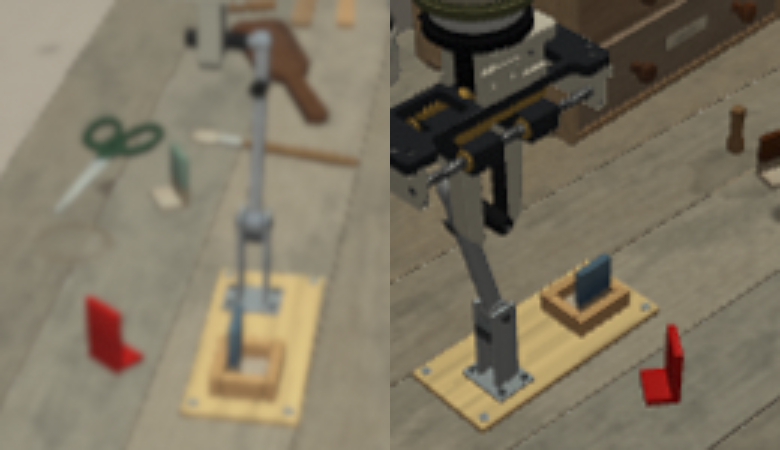

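The clamp stands open at about 1.78 and the tile still stands in the nest. I'll release the handle, rise, and go above the tile with a quarter turn.

>>> arm_command(
  targets=[
    {"x": 0, "y": 0, "z": 0, "rx": 0, "ry": 0, "rz": 0, "claw": 110},
    {"x": 0, "y": 0, "z": 0, "rx": 0, "ry": 0, "rz": 0, "claw": 110},
    {"x": 0, "y": 0, "z": 0, "rx": 0, "ry": 0, "rz": 0, "claw": 110},
    {"x": 0, "y": 0, "z": 0, "rx": 0, "ry": 0, "rz": 0, "claw": 110},
    {"x": 0, "y": 0, "z": 0, "rx": 0, "ry": 0, "rz": 0, "claw": 110},
    {"x": 0, "y": 0, "z": 0.04, "rx": 0, "ry": 0, "rz": 0, "claw": 110},
    {"x": 0, "y": 0, "z": 0.1, "rx": 0, "ry": 0, "rz": 0, "claw": 110},
    {"x": 0, "y": 0, "z": 0.18, "rx": 0, "ry": 0, "rz": 0, "claw": 110},
    {"x": 0, "y": 0, "z": 0.24, "rx": 0, "ry": 0, "rz": 0, "claw": 110},
    {"x": 0, "y": 0, "z": 0.24, "rx": 0, "ry": 0, "rz": 0, "claw": 110},
  ],
)

```text
t: 7.83
tool_pos: [0.4924, 0.1544, 0.358]
orientation: [0.07, 3.13, 0.004]
force: [0.5, 1.1, 1.9]
opening: 0.0526
gripper_force: 0.0
```

```bash
python3 -c "
from h import *
p=nest(P,[(-11,0,0)])[0];p[2]=.2
c,s=np.cos(P[2]),np.sin(P[2]);need(p,[c,s,0],[0,0,-1])"
```

```text
t 7.83 q [ 0.2  -0.13  1.52 -0.    1.74 -1.32] pos [0.4924 0.1544 0.358 ] ydir [0.044 0.999 0.003] zdir [ 0.011  0.002 -1.   ] F [0.5 1.1 1.9] op 0.0526 gf 0.0
shift [ 0.0573 -0.2998 -0.316 ] turn [ 0.0035  0.0052 -0.7867]
```

>>> arm_command(
  targets=[
    {"x": 0.057, "y": -0.3, "z": 0, "rx": 0, "ry": 0, "rz": -0.785, "claw": 110},
    {"x": 0.057, "y": -0.3, "z": 0, "rx": 0, "ry": 0, "rz": -0.785, "claw": 110},
    {"x": 0.057, "y": -0.3, "z": 0, "rx": 0, "ry": 0, "rz": -0.785, "claw": 110},
    {"x": 0.057, "y": -0.3, "z": 0, "rx": 0, "ry": 0, "rz": -0.785, "claw": 110},
    {"x": 0.057, "y": -0.3, "z": 0, "rx": 0, "ry": 0, "rz": -0.785, "claw": 110},
    {"x": 0.057, "y": -0.3, "z": 0, "rx": 0, "ry": 0, "rz": -0.785, "claw": 110},
    {"x": 0.057, "y": -0.3, "z": -0.1, "rx": 0, "ry": 0, "rz": -0.785, "claw": 110},
    {"x": 0.057, "y": -0.3, "z": -0.2, "rx": 0, "ry": 0, "rz": -0.785, "claw": 110},
    {"x": 0.057, "y": -0.3, "z": -0.3, "rx": 0, "ry": 0, "rz": -0.785, "claw": 110},
    {"x": 0.057, "y": -0.3, "z": -0.3, "rx": 0, "ry": 0, "rz": -0.785, "claw": 110},
  ],
)

```text
t: 8.67
tool_pos: [0.5164, 0.0041, 0.195]
orientation: [-1.9, -2.497, 0.004]
force: [-0.1, 0.8, -0.7]
opening: 0.0527
gripper_force: 0.0
```

```bash
python3 -c "
from h import *
p=nest(P,[(-11,0,0)])[0];p[2]=.2
c,s=np.cos(P[2]),np.sin(P[2]);need(p,[c,s,0],[0,0,-1])"
```

```text
t 8.67 q [-0.09 -0.07  1.76 -0.    1.45 -0.36] pos [0.5164 0.0041 0.195 ] ydir [ 0.964  0.267 -0.005] zdir [-0.005  0.    -1.   ] F [-0.1  0.8 -0.7] op 0.0527 gf 0.0
shift [0.0092 0.0009 0.01  ] turn [-0.0005 -0.0024 -0.1585]
```

>>> arm_command(
  targets=[
    {"x": 0.009, "y": 0.001, "z": 0.01, "rx": 0, "ry": -0.002, "rz": -0.159, "claw": 110},
    {"x": 0.009, "y": 0.001, "z": 0.01, "rx": 0, "ry": -0.002, "rz": -0.159, "claw": 110},
    {"x": 0.009, "y": 0.001, "z": 0.01, "rx": 0, "ry": -0.002, "rz": -0.159, "claw": 110},
    {"x": 0.009, "y": 0.001, "z": 0.01, "rx": 0, "ry": -0.002, "rz": -0.159, "claw": 110},
    {"x": 0.009, "y": 0.001, "z": 0.01, "rx": 0, "ry": -0.002, "rz": -0.159, "claw": 110},
  ],
)

```text
t: 9.08
tool_pos: [0.5231, 0.0046, 0.2049]
orientation: [2.262, 2.175, 0.004]
force: [0.2, 0.7, -0.7]
opening: 0.0528
gripper_force: 0.0
```

```bash
python3 -c "
from h import *
p=nest(P,[(-11,0,0)])[0];p[2]=.048
c,s=np.cos(P[2]),np.sin(P[2])
snap('wrist','w5')
need(p,[c,s,0],[0,0,-1])
print(projw('w5',nest(P,[(-15,-19,66),(-15,19,66),(-7,19,66),(-7,-19,66),(-27,-31,28),(-27,31,28),(27,31,28),(27,-31,28)])).round(0))"
```

```text
t 9.13 q [-0.09 -0.07  1.74 -0.    1.46 -0.05] pos [0.5231 0.0046 0.205 ] ydir [ 0.999 -0.039  0.004] zdir [ 0.004 -0.001 -1.   ] F [-0.2  0.8 -0.1] op 0.0531 gf 0.0
shift [-4.30e-03 -2.00e-04 -3.14e-01] turn [ 0.0004  0.002  -0.0042]
[[309. 212.]
 [309. 173.]
 [317. 173.]
 [317. 212.]
 [299. 212.]
 [298. 156.]
 [349. 157.]
 [347. 213.]]
```

View pics/w5.png

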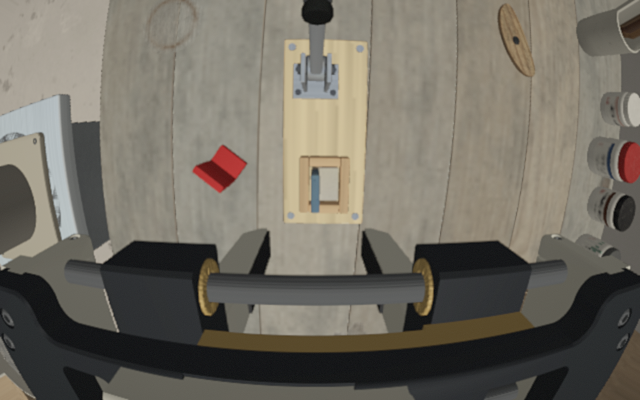

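The slab top is at about (311-319, 176-212) against a predicted (309-317, 173-212), so alignment is good to 1-2 mm. I'll descend and grip.

>>> arm_command(
  targets=[
    {"x": -0.002, "y": 0, "z": -0.08, "rx": 0, "ry": 0.001, "rz": -0.004, "claw": 110},
    {"x": -0.002, "y": 0, "z": -0.15, "rx": 0, "ry": 0.002, "rz": -0.004, "claw": 110},
    {"x": -0.002, "y": 0, "z": -0.22, "rx": 0, "ry": 0.002, "rz": -0.004, "claw": 110},
    {"x": -0.002, "y": 0, "z": -0.27, "rx": 0, "ry": 0.002, "rz": -0.004, "claw": 110},
    {"x": -0.002, "y": 0, "z": -0.3, "rx": 0, "ry": 0.002, "rz": -0.004, "claw": 110},
    {"x": -0.002, "y": 0, "z": -0.313, "rx": 0, "ry": 0.002, "rz": -0.004, "claw": 110},
    {"x": -0.002, "y": 0, "z": -0.313, "rx": 0, "ry": 0.002, "rz": -0.004, "claw": 110},
    {"x": -0.002, "y": 0, "z": -0.313, "rx": 0, "ry": 0.002, "rz": -0.004, "claw": 110},
  ],
)

```text
t: 9.8
tool_pos: [0.5227, 0.0047, 0.0493]
orientation: [2.274, 2.166, -0.0]
force: [0.2, -0.1, 0.6]
opening: 0.0528
gripper_force: 0.0
```

>>> arm_command(
  targets=[
    {"x": 0, "y": 0, "z": 0, "rx": 0, "ry": 0, "rz": 0, "claw": 255},
    {"x": 0, "y": 0, "z": 0, "rx": 0, "ry": 0, "rz": 0, "claw": 255},
    {"x": 0, "y": 0, "z": 0, "rx": 0, "ry": 0, "rz": 0, "claw": 255},
    {"x": 0, "y": 0, "z": 0, "rx": 0, "ry": 0, "rz": 0, "claw": 255},
    {"x": 0, "y": 0, "z": 0, "rx": 0, "ry": 0, "rz": 0, "claw": 255},
    {"x": 0, "y": 0, "z": 0, "rx": 0, "ry": 0, "rz": 0, "claw": 255},
    {"x": 0, "y": 0, "z": 0, "rx": 0, "ry": 0, "rz": 0, "claw": 255},
    {"x": 0, "y": 0, "z": 0, "rx": 0, "ry": 0, "rz": 0, "claw": 255},
    {"x": 0, "y": 0, "z": 0, "rx": 0, "ry": 0, "rz": 0, "claw": 255},
    {"x": 0, "y": 0, "z": 0, "rx": 0, "ry": 0, "rz": 0, "claw": 255},
  ],
  squeeze=20,
)

```text
t: 10.63
tool_pos: [0.5222, 0.0048, 0.0486]
orientation: [2.275, 2.166, -0.001]
force: [-0.7, -0.2, 1.8]
opening: 0.0081
gripper_force: 20.0
```

>>> arm_command(
  targets=[
    {"x": 0, "y": 0, "z": 0.02, "rx": 0, "ry": 0, "rz": 0, "claw": 255},
    {"x": 0, "y": 0, "z": 0.05, "rx": 0, "ry": 0, "rz": 0, "claw": 255},
    {"x": 0, "y": 0, "z": 0.09, "rx": 0, "ry": 0, "rz": 0, "claw": 255},
    {"x": 0, "y": 0, "z": 0.14, "rx": 0, "ry": 0, "rz": 0, "claw": 255},
    {"x": 0, "y": 0, "z": 0.2, "rx": 0, "ry": 0, "rz": 0, "claw": 255},
    {"x": 0, "y": 0, "z": 0.28, "rx": 0, "ry": 0, "rz": 0, "claw": 255},
    {"x": 0, "y": 0, "z": 0.36, "rx": 0, "ry": 0, "rz": 0, "claw": 255},
    {"x": 0, "y": -0.05, "z": 0.43, "rx": 0, "ry": 0, "rz": 0, "claw": 255},
    {"x": 0, "y": -0.1, "z": 0.5, "rx": 0, "ry": 0, "rz": 0, "claw": 255},
    {"x": 0, "y": -0.1, "z": 0.55, "rx": 0, "ry": 0, "rz": 0, "claw": 255},
  ],
)

```text
t: 11.47
tool_pos: [0.5221, -0.0481, 0.3274]
orientation: [2.274, 2.161, -0.0]
force: [0.7, 0.0, -0.3]
opening: 0.008
gripper_force: 20.0
```

```bash
python3 -c "
from h import *
s,R=st();c,sn=np.cos(-.047),np.sin(-.047);need(s['tool_pos']+[.05,0,.25],R[:,1]*0+[0,0,1],[c,sn,0])"
```

```text
t 11.47 q [-0.19 -0.1   1.55 -0.    1.69 -0.14] pos [ 0.5221 -0.0481  0.3274] ydir [ 0.999 -0.051  0.003] zdir [ 0.003 -0.003 -1.   ] F [ 0.7  0.  -0.3] op 0.008 gf 20.0
t 11.47 q [-0.19 -0.1   1.55 -0.    1.69 -0.14] pos [ 0.5221 -0.0481  0.3274] ydir [ 0.999 -0.051  0.003] zdir [ 0.003 -0.003 -1.   ] F [ 0.7  0.  -0.3] op 0.008 gf 20.0
shift [0.1 0.  0.5] turn [-0.0373 -0.7831  0.0026]
```

>>> arm_command(
  targets=[
    {"x": 0.01, "y": 0, "z": 0.05, "rx": -0.004, "ry": -0.08, "rz": 0, "claw": 255},
    {"x": 0.02, "y": 0, "z": 0.1, "rx": -0.007, "ry": -0.15, "rz": 0, "claw": 255},
    {"x": 0.03, "y": 0, "z": 0.15, "rx": -0.011, "ry": -0.22, "rz": 0, "claw": 255},
    {"x": 0.05, "y": 0, "z": 0.2, "rx": -0.014, "ry": -0.29, "rz": 0, "claw": 255},
    {"x": 0.06, "y": 0, "z": 0.26, "rx": -0.017, "ry": -0.36, "rz": 0, "claw": 255},
    {"x": 0.08, "y": 0, "z": 0.32, "rx": -0.02, "ry": -0.42, "rz": 0, "claw": 255},
    {"x": 0.1, "y": 0, "z": 0.38, "rx": -0.023, "ry": -0.48, "rz": 0, "claw": 255},
    {"x": 0.12, "y": 0, "z": 0.44, "rx": -0.026, "ry": -0.54, "rz": 0, "claw": 255},
    {"x": 0.14, "y": 0, "z": 0.5, "rx": -0.028, "ry": -0.6, "rz": 0, "claw": 255},
    {"x": 0.16, "y": 0, "z": 0.55, "rx": -0.03, "ry": -0.65, "rz": 0, "claw": 255},
  ],
)

```text
t: 12.3
tool_pos: [0.6011, -0.0451, 0.6039]
orientation: [1.463, 1.392, 1.017]
force: [1.2, 0.2, -0.4]
opening: 0.0078
gripper_force: 20.0
```

```bash
python3 -c "
from h import *
s,R=st();c,sn=np.cos(-.047),np.sin(-.047);need(s['tool_pos'],R[:,1]*0+[0,0,1],[c,sn,0])"
```

```text
t 12.3 q [-0.31 -0.87  2.04  0.37  0.76 -0.36] pos [ 0.6011 -0.0451  0.6039] ydir [ 0.305 -0.016  0.952] zdir [ 0.951 -0.046 -0.305] F [ 1.2  0.2 -0.4] op 0.0078 gf 20.0
t 12.3 q [-0.31 -0.87  2.04  0.37  0.76 -0.36] pos [ 0.6011 -0.0451  0.6039] ydir [ 0.305 -0.016  0.952] zdir [ 0.951 -0.046 -0.305] F [ 1.2  0.2 -0.4] op 0.0078 gf 20.0
shift [0. 0. 0.] turn [-0.008  -0.155   0.0007]
```

>>> arm_command(
  targets=[
    {"x": 0.06, "y": 0, "z": 0, "rx": 0, "ry": 0, "rz": 0, "claw": 255},
    {"x": 0.12, "y": 0, "z": 0, "rx": 0, "ry": 0, "rz": 0, "claw": 255},
    {"x": 0.18, "y": 0, "z": 0, "rx": -0.001, "ry": -0.03, "rz": 0, "claw": 255},
    {"x": 0.24, "y": 0, "z": 0, "rx": -0.003, "ry": -0.06, "rz": 0, "claw": 255},
    {"x": 0.3, "y": 0, "z": 0, "rx": -0.005, "ry": -0.09, "rz": 0, "claw": 255},
    {"x": 0.3, "y": 0, "z": 0, "rx": -0.006, "ry": -0.11, "rz": 0, "claw": 255},
    {"x": 0.3, "y": 0, "z": 0, "rx": -0.006, "ry": -0.11, "rz": 0, "claw": 255},
    {"x": 0.3, "y": 0, "z": 0, "rx": -0.006, "ry": -0.11, "rz": 0, "claw": 255},
    {"x": 0.3, "y": 0, "z": 0, "rx": -0.006, "ry": -0.11, "rz": 0, "claw": 255},
    {"x": 0.3, "y": 0, "z": 0, "rx": -0.006, "ry": -0.11, "rz": 0, "claw": 255},
  ],
)

```text
t: 13.13
tool_pos: [0.7514, -0.0452, 0.602]
orientation: [1.304, 1.244, 1.128]
force: [-0.2, -0.2, -0.5]
opening: 0.0077
gripper_force: 20.0
```

```bash
python3 -c "
from h import *
s,R=st();print(s['dq'].round(3))
snap('side','d6');snap('scene','s6')
cv2.imwrite('pics/m6.png',np.hstack([cv2.resize(cv2.imread('pics/d6.png')[0:300,170:430],(390,450)),cv2.resize(cv2.imread('pics/s6.png')[0:260,240:465],(390,450))]))
"
```

```text
t 13.13 q [-0.2  -0.48  1.95  0.68  0.25 -0.68] pos [ 0.7514 -0.0452  0.602 ] ydir [ 0.097 -0.005  0.995] zdir [ 0.994 -0.047 -0.097] F [-0.2 -0.2 -0.5] op 0.0077 gf 20.0
[ 0.001 -0.002  0.001  0.016 -0.007 -0.015]
```

View pics/m6.png

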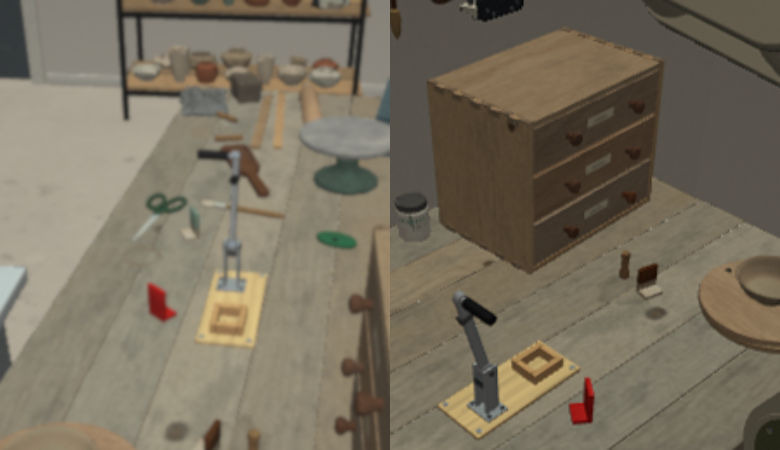

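Nest empty, clamp open, bystanders in place; the tile is held (8 mm opening, 20 N), slab 6° off level with its front up, at 0.6 m. I'll settle briefly and hand in.

>>> arm_command(
  targets=[
    {"x": 0, "y": 0, "z": 0, "rx": 0, "ry": 0, "rz": 0, "claw": 255},
    {"x": 0, "y": 0, "z": 0, "rx": 0, "ry": 0, "rz": 0, "claw": 255},
    {"x": 0, "y": 0, "z": 0, "rx": 0, "ry": 0, "rz": 0, "claw": 255},
    {"x": 0, "y": 0, "z": 0, "rx": 0, "ry": 0, "rz": 0, "claw": 255},
    {"x": 0, "y": 0, "z": 0, "rx": 0, "ry": 0, "rz": 0, "claw": 255},
  ],
)

```text
t: 13.65
tool_pos: [0.7522, -0.0452, 0.5985]
orientation: [1.307, 1.245, 1.127]
force: [-0.6, 0.9, -0.4]
opening: 0.0077
gripper_force: 20.0
```

```bash
python3 -c "
from h import *
st();print(robot.close_job())"
```

```text
t 13.65 q [-0.2  -0.47  1.95  0.68  0.25 -0.68] pos [ 0.7522 -0.0452  0.5985] ydir [ 0.1   -0.006  0.995] zdir [ 0.994 -0.047 -0.1  ] F [-0.6  0.9 -0.4] op 0.0077 gf 20.0
the job is handed in; nothing more can be done
None
```

I handed the job in at 13.7 s and no verdict came back: the clamp was swung onto the tile and back open, and the tile is held at about 0.6 m, front face up, about 6° off level.

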